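# Select the sample port, then index three clicks and hold

### The arm

A 6-joint arm with a two-finger parallel gripper is mounted at the origin on a cart in front of the work surface, level with it; the furniture and walls round the work are solid. World frame = base frame: x ahead of the robot, y to its left, z up, the work surface at z = 0. Lengths are in m, angles in degrees, forces in N, time in s.
With the tool pointing down it reaches from about 0.25 to 0.725 m from the base axis. Payload 9.7 kg.
Tool frame: the origin (TCP) lies midway between the tips of the shut fingers; the grasp point (between the pads) lies 19 mm behind it (r.tcp_to_grasp is the distance from the TCP to the grasp point, in m); z points along the fingers, y is the line along which they close (so a half turn about z gives the same grasp; the last joint's range is limited). The gripper opens to 85 mm and grips with 20 to 120 N. Pads are 22 mm wide; open, the fingers measure 114 mm over their backs; the gripper's body (76 mm by 85 mm) begins 54 mm behind the grasp point. The pads swing forward as they close: fully open they stand 13 mm farther back than shut.
Start: joints at [-74.198, 4.979, 10.078, 95.1, 0, 90], TCP at [0.15, -0.529, 0.231] pointing down, gripper open.
Joint ranges: [-179.16, 179.16], [-48.56, 103.87], [-65.8, 70.77], [-126.05, 130.52], [-82.76, 87.17], [-180, 180]. Speed limits (degrees/s): [127.2, 127.2, 147.25, 180, 180, 180].

### API

Orientations are given as a 3x3 rotation matrix whose columns are the frame's x, y, z axes.
In Python, from bench import r, jaws, viewer gives the robot as it stands. Calls block until the motion is done:
- r.move_to(position, orientation): joint-space move of the TCP to a pose.
- r.line_to(position, orientation=None, rate=0.15, threshold=None): straight line of the TCP; orientation=None keeps the orientation; rate is the mean speed in m/s. With threshold (N) it stops when the force on the tool has changed by that much, and returns True; else False.
- r.move_j(angles): joint-space move.
- jaws.command_gripper(opening, squeeze=None): finger opening in m; squeeze is the grip in N (None keeps the last); returns when the fingers have stopped.
- r.sleep(seconds).
- r.inverse_kinematics(position, orientation): joint angles nearest the present ones, or None.
- r.read_state(): the state.
- viewer.grab_frame(name): name is "side" or "top"; returns the picture (384x512x3 uint8, red, green, blue); there is no depth.
- viewer.calibration(name): a dict with "intrinsics" (3x3 intrinsics, pixels), "k1" (the pictures are not rectified: a ray, as slopes to the right and down, at radius r is drawn at 1 + k1 r^2 times it, then the intrinsics apply), "rvec" (rotation vector, rad) and "tvec" (3), from world to camera coordinates, as OpenCV has them. Camera axes: x right, y down, z forward; pixel columns grow to the right and rows downward; lengths in m; the calibration is good to about 2 mm. A picture is of the moment at which its call begins. calibration takes no time and is no camera call.
A pose or a line that the arm cannot do raises r.PlanningError and nothing moves.
- r.hand_in(): hands the job in; it is judged then, once.
The state is a dict: "time_s": time; "joint_positions": joint angles; "dq": joint speeds; "joint_efforts": joint torques, N m; "tcp_pos": TCP position; "eef_rot": TCP orientation; "wrist_force": force on the tool from outside, world axes, zero at the start; "ft_torque": the same for the moment, N m; "finger_gap": finger opening in m; "finger_force": force on a finger pad.
Only numpy, scipy, OpenCV 4.12 (cv2) and the standard library are available. Lean on these libraries where they do the work, as an engineer would, in place of code of your own. Each camera call takes 0.05 s, during which the arm holds its last target. There are 200 camera calls.

### The job

Draw a sample by hand: first turn the pointed selector knob so that its nose points straight at the upright marker pin beside it, and leave it clicked in there. Then take the plain wing knob on the other box and, counting clicks, turn it clockwise from its home to the third click stop without running past it; it springs back if released, so finish while still gripping it at the third stop. Leave everything else on the bench as it stands.

Things in the scene. Friction and masses are not known exactly. Their poses are not given: they have to be found in the camera images.
- selector_box: Selector module: fixed grey box 120x120 mm with an aluminium top panel 50 mm above the bench, three steel tube unions on its back; stands left or right of the index module, known by the knob with a pointed nose and the pin on its panel. Origin under its centre at bench height, -x is its front (towards the robot), z up.
- selector_grip (a point): Selector knob: black bar, 14 mm thick, 45 mm long, pointed nose at one end, white line on top, 44 mm tall with its skirt (50 mm wide, 8 mm high). Point on its vertical axis at the height to grip, 32 mm above the panel (82 mm above the bench). Turns with the knob: x towards the nose, y across the bar, z up.
- selector_pointer (a point): Point on the selector's pointer line, carried out to the pin circle: 46 mm from the knob's axis in the nose direction, at panel height. It turns with the knob.
- selector (a joint): Selector angle in rad, grows clockwise from above; 0 points the nose at the middle of the module's front. Click stops every 20 degrees (0.349 rad); it stays at the stop where it is left; 0.06 Nm takes it over a click. It starts at stop -1, 0 or +1 and can turn to +-1.45.
- set_pin: Marker pin: upright steel pin, 11 mm diameter, 10 mm tall, on the panel 46 mm from the selector's axis, beside click stop -3, -2, 2 or 3; the other three of these places hold only tiny flat blanks (5 mm wide, 1.5 mm high). Origin at the centre of its foot.
- index_box: Index module: fixed grey box 120x120 mm like the other, panel 50 mm above the bench, with the plain wing knob and no pins on it. Origin under its centre at bench height, -x is its front.
- index_grip (a point): Index knob: plain black wing, 14 mm thick, 56 mm long, both ends round, white line on one half, 44 mm tall with its skirt (64 mm wide, 8 mm high). Point on its vertical axis at the height to grip, 32 mm above the panel (82 mm above the bench). Turns with the knob: x along the wing to the half with the line, y across, z up.
- index_knob (a joint): Index knob angle in rad, 0 at home (where it starts), grows clockwise from above. Click stops every 24 degrees (0.419 rad): third at 1.257; it can turn on to 2.1. A spring (0.075 Nm at home, 0.14 Nm at the third stop, rippled by 0.05 Nm at each click) drives it home whenever it is let go.
- vial: Bystander, loose, to be left alone: small white screw-capped vial, 25x25x46 mm, standing left of the modules; origin at the centre of its underside.
- beaker: Bystander, loose, to be left alone: clear beaker, 62x62x78 mm, standing behind the modules; origin at the centre of its underside.
- bottle_small: Bystander, loose, to be left alone: small amber bottle with white cap, 42x42x68 mm, far left; origin at the centre of its underside.
- label_roll: Bystander, loose, to be left alone: roll of label tape lying flat, 62x62x20 mm, right of the modules; origin at the centre of its underside.
- cuvette_box: Bystander, loose, to be left alone: cuvette box with lid, 96x46x44 mm, behind the modules; origin at the centre of its underside.
- petri: Bystander, loose, to be left alone: petri dish, 88x88x15 mm, behind the modules; origin at the centre of its underside.
- tube_15: Bystander, loose, to be left alone: conical tube lying on its side, 118x21x21 mm, front right; origin at the centre of its underside.

How it is judged:
By the outcome, as a careful person would: the job done as asked, in the order asked, and still so for the second after the job is handed in, while the arm keeps its last pose, push and grip.
It also fails if it takes over 48 s, if anything falls off the work surface, if the arm or the gripper's body presses on something with over 40 N, if the wrist force passes 120 N, or if a joint passes its speed limit or range.

## Working session

There is one attempt and no reset: what is moved stays moved. The work goes in short steps, each a Python script; the robot and the scene stay as the last script left them, time stands still between calls to the robot, and variables do not carry over. Pictures are saved under pics/ and viewed, at most 10 in all, crops included, and the job is handed in when it is done.

```bash
ls; mkdir -p pics
python3 - <<'E'
from bench import r,viewer
import cv2
for n in("side","top"):
    f=viewer.grab_frame(n); cv2.imwrite(f"pics/{n}0.png",cv2.resize(f[:,:,::-1],(800,600),interpolation=cv2.INTER_CUBIC)); cv2.imwrite(f"pics/{n}_raw.png",f[:,:,::-1])
    print(n,viewer.calibration(n))
s=r.read_state();print(s['time_s'],s['tcp_pos'],s['finger_gap'],r.tcp_to_grasp)
E
```

```text
pics
side {'intrinsics': array([[481.39501276,   0.        , 253.59565674],
       [  0.        , 481.39501276, 199.07302173],
       [  0.        ,   0.        ,   1.        ]]), 'k1': -0.002321308925774228, 'rvec': array([ 2.19359048, -0.35985122,  0.17407759]), 'tvec': array([-0.53792715,  0.18710511,  1.22232793])}
top {'intrinsics': array([[482.7140759 ,   0.        , 255.10180627],
       [  0.        , 482.7140759 , 195.90098566],
       [  0.        ,   0.        ,   1.        ]]), 'k1': 0.003018493108017675, 'rvec': array([ 2.12937207, -2.18739707,  0.13306013]), 'tvec': array([0.02494437, 0.59775301, 1.76842293])}
0.1 [ 0.14972241 -0.52904024  0.23064125] 0.08554321156674077 0.0187
```

View pics/side0.png

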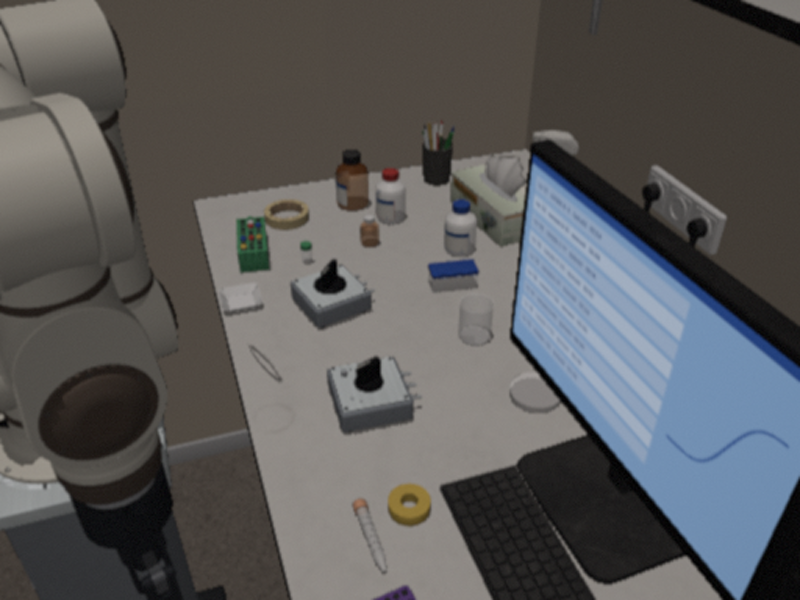

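View pics/top0.png

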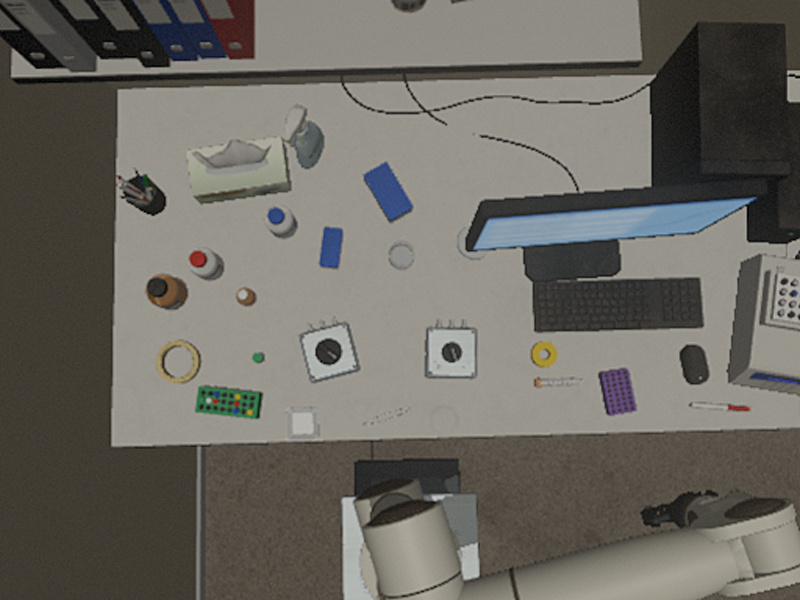

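The top view shows two boxes: the left one near (328,352) has the larger skirt, so it's probably the index module. The right one near (451,352) is probably the selector. I'll enlarge both in both views.

Run:
```python
import cv2,numpy as np
t=cv2.imread("pics/top_raw.png");s=cv2.imread("pics/side_raw.png")
f=lambda a,x,y,w,h:cv2.resize(a[y:y+h,x:x+w],(400,300),interpolation=cv2.INTER_CUBIC)
a=np.vstack([np.hstack([f(t,184,200,56,42),f(t,262,204,56,42)]),np.hstack([f(s,182,162,64,48),f(s,204,220,72,54)])])
cv2.imwrite("pics/crop1.png",cv2.convertScaleAbs(a,alpha=1.4))
```

```text
(no output)
```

View pics/crop1.png

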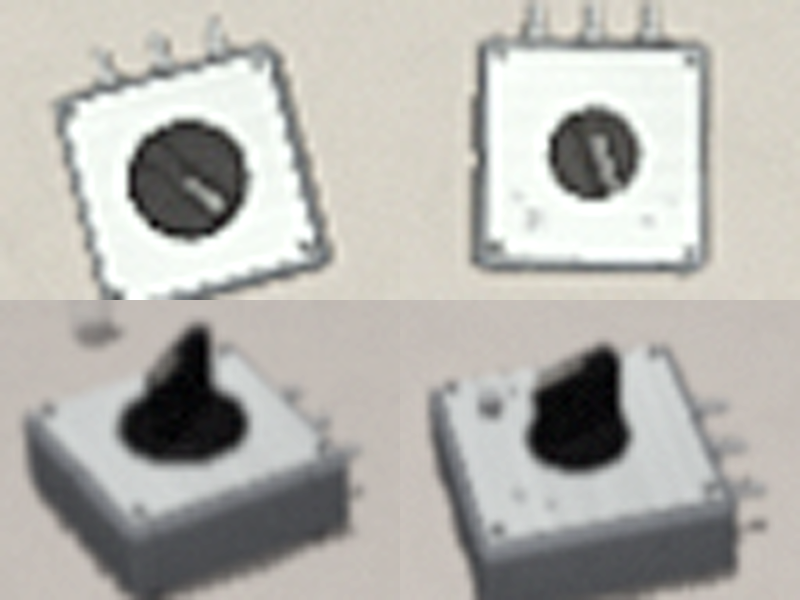

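The crops confirm it. Left is the index module, with its line towards the lower right. Right is the selector, with its nose down and to the right, about stop -1. The pin is the larger spot at crop (533,218), which is front-left, and in the side view it's the big spot at (490,405). Next I'll measure by masks and rays.

```bash
cat > h.py <<'E'
import cv2,numpy as np
from bench import r,viewer
def cam(n):
    c=viewer.calibration(n); R=cv2.Rodrigues(c['rvec'])[0]; return c['intrinsics'],np.array([c['k1'],0,0,0,0.]),R,c['tvec'],c['rvec']
def ray(n,px):
    K,D,R,t,_=cam(n); u=cv2.undistortPoints(np.array(px,float).reshape(-1,1,2),K,D)[:,0]
    d=np.c_[u,np.ones(len(u))]@R; return -R.T@t,d
def onz(n,px,z):
    o,d=ray(n,px); return o+d*((z-o[2])/d[:,2])[:,None]
def proj(n,P):
    K,D,R,t,rv=cam(n); return cv2.projectPoints(np.array(P,float).reshape(-1,1,3),rv,t,K,D)[0][:,0]
def tri(pa,pb):
    oa,da=ray("top",pa);ob,db=ray("side",pb);out=[]
    for a,b in zip(da,db):
        s=np.linalg.lstsq(np.c_[a,-b],ob-oa,rcond=None)[0]; A=oa+s[0]*a;B=ob+s[1]*b
        out.append(np.r_[(A+B)/2,np.linalg.norm(A-B)])
    return np.array(out)
def comps(m):
    n,l,st,c=cv2.connectedComponentsWithStats(m.astype(np.uint8)); return [(st[i,4],c[i],l==i) for i in range(1,n)]
def roi(n,x,y,w,h):
    m=np.zeros((384,512),bool); m[y:y+h,x:x+w]=1; return m
E
cat > m.py <<'E'
from h import *
np.set_printoptions(precision=4,suppress=True)
R={'index':{'top':(184,200,56,46),'side':(182,162,64,50)},'sel':{'top':(262,204,56,42),'side':(204,222,66,54)}}
im={n:cv2.imread(f"pics/{n}_raw.png").astype(int) for n in('top','side')}
for b in R:
    q={}
    for n in('top','side'):
        x,y,w,h=R[b][n]; a=im[n]; g=a.sum(2)/3; br=a[:,:,0]-a[:,:,2]; ro=roi(n,x,y,w,h)
        m=ro&(br>-4)&(g>(165 if n=='top' else 105)) 
        c=max(comps(m),key=lambda c:c[0]); hull=cv2.convexHull(np.argwhere(c[2])[:,::-1].astype(np.int32))
        rc=cv2.approxPolyN(hull,4)[0] if hasattr(cv2,'approxPolyN') else cv2.boxPoints(cv2.minAreaRect(hull))
        q[n]=np.array(rc,float).reshape(-1,2)
        P=onz(n,q[n],.05); print(b,n,c[0],q[n].tolist()); print(' ctr',P.mean(0),'sides',np.linalg.norm(P-np.roll(P,-1,0),axis=1),'ang',np.degrees(np.arctan2(*(np.roll(P,-1,0)-P)[:,1::-1].T))%90)
        hm=np.zeros((384,512),np.uint8); cv2.fillConvexPoly(hm,hull,1)
        d=ro&(g<(95 if n=='top' else 50)); c=max((c for c in comps(d) if c[0]<1500 and hm[int(c[1][1]),int(c[1][0])]),key=lambda c:c[0])
        k=cv2.convexHull(np.argwhere(c[2])[:,::-1].astype(np.int32)); (ex,ey),ax,an=cv2.fitEllipse(k)
        print(' dark',c[0],c[1],'ell',ex,ey,ax, 'at .058',onz(n,[[ex,ey]],.058)[0])
        kh=np.zeros((384,512),np.uint8); cv2.fillConvexPoly(kh,k,1); 
        xx,yy,ww,hh=cv2.boundingRect(k); print(' bbox',xx,yy,ww,hh)
        print(g[yy-1:yy+hh+1,xx-1:xx+ww+1].astype(int)) if n=='top' else None
E
python3 m.py
```

```text
index top 513 [[228.0, 235.0], [200.0, 242.0], [193.0, 215.0], [221.0, 208.0]]
 ctr [0.4932 0.1761 0.05  ] sides [0.1057 0.103  0.1064 0.1032] ang [12.4848 13.8038 12.5825 13.3997]
 dark 210 [209.719  224.6095] ell 209.82362365722656 224.6553192138672 (16.069982528686523, 16.376903533935547) at .058 [0.4938 0.1778 0.058 ]
 bbox 202 217 17 17
[[177 177 178 177 179 186 175 141 134 131 132 148 176 184 180 177 174 173
  172]
 [176 176 179 184 171 134 116  53  35  34  38  73 116 138 164 180 175 170
  171]
 [175 179 171 143 109  36  39  44  47  47  46  43  34  48  98 159 180 173
  172]
 [178 175 142  53  27  34  47  51  51  54  52  53  52  45  40  92 158 179
  173]
 [182 167  82  36  52  47  39  48  53  52  51  51  51  50  48  36 100 162
  178]
 [178 141  27  46  54  53  49  45  49  55  55  54  58  54  51  42  49 141
  184]
 [162  84  31  45  49  52  50  49  41  48  50  53  52  55  54  49  37 136
  187]
 [159  33  39  40  40  47  52  55  43  37  43  53  57  53  56  59  38 116
  174]
 [161  27  47  50  49  47  45  54  48  49  41  44  49  52  57  53  42  76
  148]
 [159  32  53  52  50  51  
[... 2010 characters left out ...]
3  71  54  60  63  57  39  51  98 109  50  54  48 132]
 [173 112  42  56  61  59  48  49  95 102  42  42  87 154]
 [179 151  65  45  58  63  52  47  69  99  87  57 134 177]
 [181 179 144  64  39  56  56  40  36  80 106 121 171 179]
 [178 181 178 162 137  70  52  45  56 125 165 170 179 176]
 [178 177 180 184 178 164 163 161 163 174 185 180 178 177]]
sel side 942 [[220.0, 264.0], [210.0, 235.0], [251.0, 228.0], [277.0, 252.0]]
 ctr [ 0.4919 -0.1121  0.05  ] sides [0.1117 0.1107 0.1137 0.1468] ang [88.1905 85.9633 16.724  88.0463]
 dark 266 [236.0602 240.5338] ell 236.60516357421875 239.99400329589844 (17.815969467163086, 22.788799285888672) at .058 [ 0.4873 -0.1027  0.058 ]
 bbox 227 229 18 21
```

```bash
cat > m2.py <<'E'
from h import *
np.set_printoptions(precision=4,suppress=True)
im={n:cv2.imread(f"pics/{n}_raw.png").mean(2) for n in('top','side')}
def wc(n,x,y,w,h,f):
    g=im[n][y:y+h,x:x+w]; W=f(g); yy,xx=np.mgrid[y:y+h,x:x+w]; c=np.array([(W*xx).sum(),(W*yy).sum()])/W.sum()
    C=np.cov(np.c_[xx.ravel(),yy.ravel()].T,aweights=W.ravel()); v=np.linalg.eigh(C); return c,v[1][:,1],2*np.sqrt(v[0])
bright=lambda g:np.clip(g-68,0,45)
for b,t in(('index',(209,224,7,7)),('sel',(288,223,5,8))):
    c,d,l=wc('top',*t,bright); P=onz('top',[c-4*d,c+4*d,c],.094); v=P[1]-P[0]; print(b,c,l,'line ctr@.094',P[2],'ang',np.degrees(np.arctan2(v[1],v[0]))%180)
# pin
dark=lambda g:np.clip(np.percentile(g,75)-6-g,0,None)
cs,_,l=wc('side',215,235,10,8,dark); print('pin side',cs,l)
for y in range(228,242): print(im['top'][y,274:304].astype(int))
print(); print(im['side'][232:248,212:228].astype(int))
print('side sel');print(im['side'][226:246,224:246].astype(int))
print('side idx');print(im['side'][164:182,200:222].astype(int))
E
python3 m2.py
```

```text
index [212.4338 226.8944] [0.9906 3.5696] line ctr@.094 [0.4832 0.1652 0.094 ] ang 49.429510015624956
sel [290.3262 226.3135] [1.0702 4.8446] line ctr@.094 [ 0.4777 -0.1145  0.094 ] ang 17.36620443672436
pin side [220.0371 238.6453] [2.649  3.1693]
[145 186 177 178 178 177 178 183 173 112  42  56  61  59  48  49  95 102
  42  42  87 154 181 175 173 175 174 175 179 163]
[146 184 177 176 178 176 177 178 179 151  65  45  58  63  52  47  69  99
  87  57 134 177 180 175 177 175 176 176 181 164]
[147 187 180 172 171 178 179 178 181 179 144  64  39  56  56  40  36  80
 106 121 171 179 175 176 175 174 175 174 181 162]
[148 185 179 168 158 169 178 177 178 181 178 162 137  70  52  45  56 125
 165 170 179 176 175 173 171 169 170 175 178 161]
[147 184 176 175 170 175 179 179 178 177 180 184 178 164 163 161 163 174
 185 180 178 177 175 177 176 169 167 177 181 166]
[147 183 180 176 179 167 153 165 173 178 179 179 182 183 185 186 186 182
 181 179 180 179 180 179 179 177 176 180 184 168]
[149 182 178 178 178 169 147 156 170 176 177 177 177 177 177 177 177 176
 177 176 177 171 155 166 180 176 176 176
[... 4798 characters left out ...]
5   2  11   1   2  51 108 143
  152 151 149 149]
 [143 145 146 148 134  80  47  35  19   9   3   7   4   6   2  38  90 128
  145 149 150 148]
 [147 148 147 141 119  68  25  10   4   5   3   3   2   7   9  19  55  92
  116 134 144 149]
 [148 144 133 114  83  43  12  10   9   6   7   3   5   5   4   8  21  44
   67  94 123 144]
 [147 130  99  67  38  16   4   4   5   6   7   4   5   5   5   8  14  14
   23  46  89 133]
 [140 107  61  28  15   9   6   6   6   5   8   6   4   4  12  10  16  13
   11  17  59 116]
 [130  80  31  15   8  12   7   7   6  10  12   0   8   9  10  11  15  13
   14  14  33  88]
 [118  63  24  11  11  14  11  10   8   3   3   7   7  12  15  15  15  13
   13   7  20  73]]
```

The pin is at top px ≈(280.3,234.3) and side px ≈(220,238.6). The blanks are at ≈(278,231), (296,234) and (299.5,231.5), so the pin is at stop +2. Next is a two-view height check, then a reachability check.

```bash
cat >> h.py <<'E'
def down(a): # tool pointing down, tool x (along bar) at world angle a deg
    c,s=np.cos(np.radians(a)),np.sin(np.radians(a)); return np.array([[c,s,0],[s,-c,0],[0,0,-1.]])
E
python3 - <<'E'
from h import *
np.set_printoptions(precision=4,suppress=True)
print('sel corners',tri([[275,239],[303,239],[275,210]],[[210,235],[220,264],[251,228]]))
print('idx corners',tri([[193,215],[221,208],[228,235],[200,242]],[[218,169],[241,184],[203,197],[186,180]]))
print('pin',tri([[280.3,234.3]],[[220,238.6]]))
print('lines sel,idx',tri([[290.3,226.3],[212.4,226.9]],[[233,231.3],[208.3,171.5]]))
p=onz('top',[[280.3,234.3],[278,231],[296.2,234.4],[299.5,231.6]],.052)[:,:2]-[.4846,-.1110]
print('pin ang rel axis',np.degrees(np.arctan2(p[:,1],p[:,0]))%360,np.linalg.norm(p,axis=1))
for nm,x,y,a in(('sel',.4848,-.1112,197.4),('sel',.4848,-.1112,17.4),('idx',.4937,.1775,229.4),('idx',.4937,.1775,49.4)):
    for d in(0,-60,-75): 
        q=r.inverse_kinematics([x,y,.066],down(a+d)); print(nm,a,d,q)
E
```

```text
sel corners [[ 0.4317 -0.0591  0.055   0.0069]
 [ 0.4296 -0.1623  0.0471  0.0061]
 [ 0.5406 -0.0629  0.0517  0.0027]]
idx corners [[0.531  0.24   0.0517 0.0011]
 [0.5632 0.1337 0.0565 0.0184]
 [0.4528 0.1125 0.0516 0.0033]
 [0.4276 0.2162 0.0492 0.0084]]
pin [[ 0.4506 -0.0795  0.0538  0.0023]]
lines sel,idx [[ 0.4766 -0.1138  0.0996  0.0018]
 [ 0.483   0.1647  0.1002  0.0004]]
pin ang rel axis [136.3522 117.4807 217.9884 237.9812] [0.0453 0.0443 0.044  0.0467]
sel 197.4 0 [-12.9186  -2.149  -15.481   76.668    0.     -30.3186]
sel 197.4 -60 [-12.9186  -2.149  -15.481   76.668    0.      29.6814]
sel 197.4 -75 [-12.9186  -2.149  -15.481   76.668    0.      44.6814]
sel 17.4 0 [-12.9186  -2.149  -15.481   76.668    0.     149.6814]
sel 17.4 -60 [ -12.9186   -2.149   -15.481    76.668     0.     -150.3186]
sel 17.4 -75 [ -12.9186   -2.149   -15.481    76.668     0.     -135.3186]
idx 229.4 0 [ 19.775    1.5712 -11.7762  76.6527   0.     -29.625 ]
idx 229.4 -60 [ 19.775    1.5712 -11.7762  76.6527   0.      30.375 ]
idx 229.4 -75 [ 19.775    1.5712 -11.7762  76.6527   0.      45.375 ]
idx 49.4 0 [ 19.775    1.5712 -11.7762  76.6527   0.     150.375 ]
idx 49.4 -60 [  19.775     1.5712  -11.7762   76.6527    0.     -149.625 ]
idx 49.4 -75 [  19.775     1.5712  -11.7762   76.6527    0.     -134.625 ]
```

Heights match: panel ≈0.051, pin ≈0.054, knob tops ≈0.10. The pin and blanks are symmetric about 177.4°, so the selector's yaw is −2.6°. The nose is at 197.4° and the target is 137.4°. Now moving to grip the selector.

```bash
cat >> h.py <<'E'
def st(m=''):
    s=r.read_state(); ff=np.ravel(s['finger_force'])
    print(m,'t%.2f'%s['time_s'],'tcp',np.round(s['tcp_pos'],4),'F',np.round(s['wrist_force'],1),'M',np.round(s['ft_torque'],3),'gap %.4f'%s['finger_gap'],'ff',np.round(ff,1),'j6 %.2f'%s['joint_positions'][5]); return s
E
python3 - <<'E'
from h import *
from bench import jaws
st()
jaws.command_gripper(.05,20)
r.move_to([.4848,-.1112,.16],down(197.4)); st('above')
print(r.line_to([.4848,-.1112,.066],rate=.08,threshold=8)); st('down')
f=viewer.grab_frame('side'); cv2.imwrite('pics/s1.png',cv2.resize(f[170:320,150:350,::-1],(800,600),interpolation=cv2.INTER_CUBIC))
jaws.command_gripper(0,20); st('closed')
E
```

```text
t0.10 tcp [ 0.1497 -0.529   0.2306] F [ 0.3 -0.  -0.3] M [ 0.002 -0.017 -0.001] gap 0.0855 ff [0.] j6 90.00
above t2.49 tcp [ 0.4848 -0.1117  0.1601] F [ 0.3 -0.2 -0.5] M [-0.004 -0.021  0.002] gap 0.0501 ff [0.] j6 -30.28
False
down t3.82 tcp [ 0.4852 -0.1113  0.0666] F [0.3 0.1 0.9] M [0.029 0.016 0.015] gap 0.0501 ff [0.] j6 -30.32
closed t4.28 tcp [ 0.4845 -0.1097  0.0664] F [-3.4  8.9  6.4] M [ 1.848  0.658 -0.009] gap 0.0137 ff [24.1] j6 -30.32
```

Run:
```python
from h import *
from bench import jaws
for k in range(2):
    s=r.read_state(); r.line_to([s['tcp_pos'][0],s['tcp_pos'][1],.066],down(197.4),rate=.05); r.sleep(.1); st('centre')
jaws.command_gripper(0,40)
for i in range(12):
    q=np.array(r.read_state()['joint_positions']) if i==0 else q
    q[5]+=5; r.move_j(list(q)); r.sleep(.05); st(i)
```

```text
centre t4.62 tcp [ 0.4845 -0.1095  0.0665] F [-3.3  3.6  5.4] M [ 0.482  0.524 -0.043] gap 0.0139 ff [24.3] j6 -30.17
centre t4.97 tcp [ 0.4845 -0.1095  0.0665] F [-3.   2.4  5.6] M [0.287 0.573 0.007] gap 0.0139 ff [24.2] j6 -30.14
0 t5.49 tcp [ 0.4844 -0.1096  0.0665] F [-1.5 -0.3  2.2] M [-0.085  0.324  0.244] gap 0.0136 ff [43.2] j6 -25.28
1 t5.79 tcp [ 0.4845 -0.1098  0.0665] F [-1.9 -1.3  3.5] M [-0.397  0.35   0.19 ] gap 0.0133 ff [43.2] j6 -20.32
2 t6.09 tcp [ 0.4845 -0.1099  0.0665] F [-2.3 -2.6  3.4] M [-0.818  0.438  0.165] gap 0.0136 ff [43.2] j6 -15.33
3 t6.39 tcp [ 0.4847 -0.1098  0.0666] F [ 1.5 -3.7  2.2] M [-1.069 -0.062  0.3  ] gap 0.0133 ff [46.] j6 -10.35
4 t6.69 tcp [ 0.4847 -0.11    0.0666] F [ 0.8 -5.6  2.4] M [-1.271 -0.084  0.37 ] gap 0.0135 ff [46.6] j6 -5.31
5 t6.99 tcp [ 0.4847 -0.1101  0.0666] F [ 0.6 -6.7  3.1] M [-1.445 -0.06   0.344] gap 0.0132 ff [46.8] j6 -0.32
6 t7.29 tcp [ 0.4846 -0.1103  0.0666] F [ 0.4 -8.1  2.1] M [-1.594 -0.031  0.275] gap 0.0131 ff [45.8] j6 4.69
7 t7.59 tcp [ 0.4846 -0.1104  0.0666] F [ 0.2 -8.4  3. ] M [-1.814  0.043  0.28 ] gap 0.0133 ff [45.7] j6 9.69
8 t7.89 tcp [ 0.4845 -0.1105  0.0666] F [-1.  -9.9  2.2] M [-1.925  0.109  0.379] gap 0.0133 ff [46.6] j6 14.69
9 t8.19 tcp [ 0.4845 -0.1107  0.0666] F [ -1.2 -10.    3.1] M [-2.069  0.181  0.4  ] gap 0.0135 ff [46.9] j6 19.68
10 t8.49 tcp [ 0.4844 -0.1108  0.0666] F [ -1.6 -11.4   2.9] M [-2.26   0.376  0.276] gap 0.0134 ff [45.9] j6 24.69
11 t8.79 tcp [ 0.4843 -0.1109  0.0666] F [ -2.  -11.5   3.2] M [-2.362  0.447  0.277] gap 0.0133 ff [45.8] j6 29.69
```

Run:
```python
from h import *
from bench import jaws
s=r.read_state(); jaws.command_gripper(.05,20); st('open')
p=s['tcp_pos']; r.line_to([p[0],p[1],.17],rate=.2)
r.move_to([.4937,.1775,.17],down(229.4)); st('above idx')
cv2.imwrite('pics/side2.png',viewer.grab_frame('side')[:,:,::-1]);cv2.imwrite('pics/top2.png',viewer.grab_frame('top')[:,:,::-1])
t=cv2.imread('pics/top2.png');s=cv2.imread('pics/side2.png')
f=lambda a,x,y,w,h:cv2.resize(a[y:y+h,x:x+w],(400,300),interpolation=cv2.INTER_CUBIC)
cv2.imwrite('pics/crop2.png',cv2.convertScaleAbs(np.hstack([f(t,262,204,56,42),f(s,204,220,72,54)]),alpha=1.4))
```

```text
open t9.23 tcp [ 0.4844 -0.1093  0.0664] F [-0.9  0.1  0.7] M [0.091 0.043 0.009] gap 0.0502 ff [0.] j6 29.83
above idx t11.01 tcp [0.4935 0.1769 0.1693] F [ 0.3 -0.2  0.3] M [ 0.045  0.011 -0.006] gap 0.0497 ff [0.] j6 -29.55
```

View pics/crop2.png

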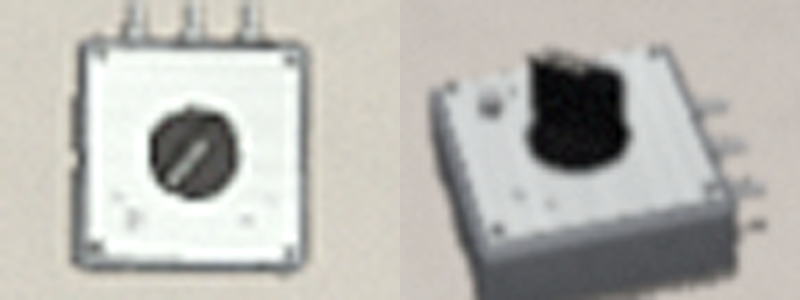

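The selector nose now points at the pin: the line runs from (207,143) to (170,185), about 41° left of front, towards the pin at (133,218). I'll measure that angle, then grip the index knob.

```bash
sed -e 's/_raw/2/' -e 's/{n}2.png/{n}2.png/' m2.py >/dev/null
python3 - <<'E'
from h import *
from bench import jaws
g=cv2.imread('pics/top2.png').mean(2); y0,x0=222,284
W=np.clip(g[y0:y0+10,x0:x0+8]-68,0,45); 
yy,xx=np.mgrid[y0:y0+10,x0:x0+8]; m=(np.hypot(xx-288.5,yy-225)<5); W=W*m
C=np.cov(np.c_[xx.ravel(),yy.ravel()].T,aweights=W.ravel()); d=np.linalg.eigh(C)[1][:,1]; c=np.array([(W*xx).sum(),(W*yy).sum()])/W.sum()
P=onz('top',[c-4*d,c+4*d],.094); v=P[1]-P[0]; print('sel ang',c,np.degrees(np.arctan2(v[1],v[0]))%180)
print(r.line_to([.4937,.1775,.066],rate=.1,threshold=8)); st('down')
jaws.command_gripper(0,20); st('closed')
for k in range(2):
    s=r.read_state(); r.line_to([s['tcp_pos'][0],s['tcp_pos'][1],.066],down(229.4),rate=.05); r.sleep(.1); st('centre')
jaws.command_gripper(0,60); r.sleep(.2); st('grip60')
E
```

```text
sel ang [287.83059051 226.27589545] 139.22929844224635
False
down t12.30 tcp [0.4941 0.1777 0.0667] F [ 0.4  0.8 -0.4] M [0.002 0.035 0.013] gap 0.0498 ff [0.] j6 -29.62
closed t12.72 tcp [0.4919 0.1793 0.0667] F [-13.3  10.4   8.7] M [1.97  2.428 0.048] gap 0.0140 ff [24.6] j6 -29.63
centre t13.07 tcp [0.4918 0.1796 0.0668] F [-4.   0.2  5.5] M [0.049 0.868 0.026] gap 0.0137 ff [24.7] j6 -29.38
centre t13.42 tcp [0.4918 0.1796 0.0668] F [-3.7 -0.9  6.2] M [-0.14   0.705  0.073] gap 0.0138 ff [24.7] j6 -29.35
grip60 t13.83 tcp [0.4918 0.1796 0.0669] F [-4.8 -1.6  7.4] M [-0.201  0.752  0.042] gap 0.0132 ff [61.2] j6 -29.35
```

Run:
```python
from h import *
q0=np.array(r.inverse_kinematics([.4918,.1796,.066],down(229.4))); L=[]
for a in range(0,67,3):
    q=q0.copy(); q[5]+=a; r.move_j(list(q)); r.sleep(.1); s=r.read_state()
    L.append([a,s['joint_positions'][5]-q0[5],s['ft_torque'][2],*s['wrist_force'][:2],s['finger_gap']*1e3])
st('end'); L=np.array(L); np.save('L.npy',L); np.set_printoptions(precision=3,suppress=True); print(L)
a=np.radians(L[:,1]); A=np.c_[np.ones_like(a),a,np.sin(15*a),np.cos(15*a)]
x,res,_,_=np.linalg.lstsq(A[1:],L[1:,2],rcond=None); print(x,np.std(L[1:,2]-A[1:]@x),'phase deg',np.degrees(np.arctan2(x[3],x[2]))/15)
```

```text
end t21.88 tcp [0.4916 0.1801 0.0669] F [-5.5  2.1  7.8] M [0.307 1.021 0.085] gap 0.0133 ff [61.3] j6 36.65
[[ 0.    -0.009  0.041 -4.899 -1.57  13.192]
 [ 3.     2.987  0.083 -3.937 -1.489 12.787]
 [ 6.     5.985  0.113 -5.07  -1.116 12.888]
 [ 9.     8.985  0.101 -3.333  0.558 12.802]
 [12.    11.989  0.11  -4.981 -1.401 12.812]
 [15.    14.991  0.025 -5.629 -0.328 12.977]
 [18.    17.991  0.068 -5.193 -0.502 13.42 ]
 [21.    20.991  0.026 -5.367 -0.631 12.879]
 [24.    23.987  0.072 -5.278 -0.317 13.206]
 [27.    26.984  0.148 -5.618 -0.509 12.865]
 [30.    29.984  0.089 -5.157  0.852 12.963]
 [33.    32.984  0.121 -5.189 -0.027 12.984]
 [36.    35.986  0.12  -5.089 -0.297 12.982]
 [39.    38.991  0.043 -4.349 -0.068 12.869]
 [42.    41.991  0.076 -4.659  0.255 12.945]
 [45.    44.988  0.077 -6.439  0.873 12.886]
 [48.    47.986  0.123 -4.542  0.791 13.132]
 [51.    50.984  0.161 -5.221  0.744 13.067]
 [54.    53.981  0.176 -5.56  -0.017 12.939]
 [57.    56.982  0.188 -4.256  0.91  13.018]
 [60.    59.984  0.152 -5.957  2.422 12.671]
 [63.    62.986  0.17  -4.401  1.966 12.885]
 [66.    65.989  0.085 -5.545  2.074 13.287]]
[ 0.05   0.088  0.044 -0.009] 0.023574917165866877 phase deg -0.8119290666942882
```

The torque ripple (0.044 Nm, 24° period) puts the stops at 24k + 0.8°, so home and the count agree. Now the last 6° to the third stop, then a look.

Run:
```python
from h import *
q0=np.array(r.inverse_kinematics([.4918,.1796,.066],down(229.4-66))); 
for a in(3,6.3):
    q=q0.copy(); q[5]+=a; r.move_j(list(q)); r.sleep(.15); st(a)
t=viewer.grab_frame('top')[:,:,::-1];s=viewer.grab_frame('side')[:,:,::-1]
f=lambda a,x,y,w,h:cv2.resize(a[y:y+h,x:x+w],(400,300),interpolation=cv2.INTER_CUBIC)
cv2.imwrite('pics/crop3.png',cv2.convertScaleAbs(np.vstack([np.hstack([f(t,262,204,56,42),f(s,204,220,72,54)]),np.hstack([f(s,182,150,80,60),f(t,60,140,320,240)])]),alpha=1.4))
```

```text
3 t22.28 tcp [0.4916 0.1801 0.0668] F [-5.4  1.8  8. ] M [0.254 1.078 0.131] gap 0.0127 ff [61.3] j6 39.65
6.3 t22.68 tcp [0.4916 0.1801 0.0669] F [-5.7  2.5  8.4] M [0.323 1.02  0.129] gap 0.0128 ff [61.3] j6 42.95
```

View pics/crop3.png

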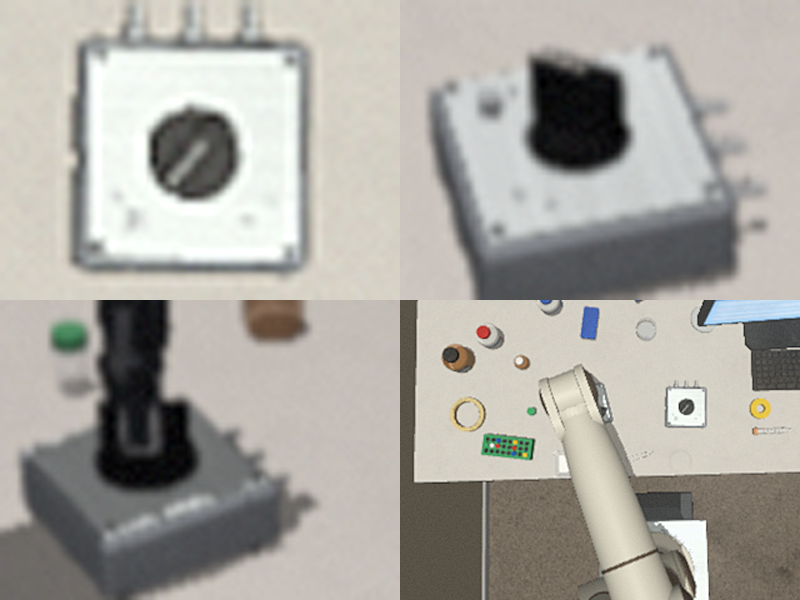

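The selector line still points at the pin (crop pin at (133,218)). The gripper holds the index wing in side crop (145,430), and the vial and the other bystanders I can see are standing. Handing in.

```bash
python3 -c "
from bench import r
print(r.hand_in())"
```

```text
the job is handed in; nothing more can be done
None
```

I handed the job in at about 23 s: the selector is clicked in pointing at the pin (stop +2), and the index knob is still gripped at its third click stop, 72.3° clockwise by the wrist joint. The judge's verdict was not shown.

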